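# Test the shaker's stop button and restart it

### The job

Test the shaker's emergency stop: press the red mushroom button in until it latches, then twist its head clockwise to release it so that it springs back out, and then press the green start button fully and let it go. Do it all by pushing with the fingertips: never pinch the rib of the red head, push on one side of it only. Leave the black button and everything else on the bench alone, and finish clear of everything.

Things in the scene. Friction and masses are not known exactly. Their poses are not given: they have to be found in the camera images.
- stop_box: stop station fixed to the bench: grey and yellow box, 90 x 90 x 60 mm, with a red mushroom button on top that is pressed straight down. A black collar ring, 76 mm across, surrounds the underside of the red head, its rim 70 mm above the bench. Origin: centre of the box's underside, z up; the button's axis is its z axis
- stop_top (a point): centre of the rib's top on the red head, on its turning axis, 103.5 mm above the bench (95.5 latched in). The head is a disc 60 mm across, 12 mm thick; one straight upright red rib with a white line on it crosses its top, 56 mm long, 10 mm thick (top 2 mm: 54 x 9 mm), rising 20.5 mm above the disc. x axis along the rib, z up; moves and turns with the head
- stop_press (a joint): how far the red button is pushed in, m: 0 out, 0.008 fully in. About 5 N starts it; past about 5 mm it snaps in and stays latched. Turning the head lets it spring back out by itself
- stop_twist (a joint): turn of the red head, rad, growing clockwise seen from above: 0 at rest, stop at 1.0. A light spring brings it back to 0 when let go; turning takes under 0.05 N m. With the button latched in, turning raises it out of its latch: free from about 0.6 rad, surely by 0.8. A finger still rubbing on the rib may hold it part-way until taken away. White arrows on the head show the direction
- rib_left: the half of the rib on the head's +y side, with one of its two long upright faces; turns with the head; its origin is on the underside of the head's disc, 2.5 mm off the turning axis
- rib_right: the half of the rib on the head's -y side, with the other long upright face; its origin is on the underside of the head's disc, 2.5 mm off the turning axis
- start_button_top (a point): centre of the top of the green start button, 32 mm across, 68 mm above the bench when out, pressed straight down; it is on a grey and white box 70 x 70 x 50 mm fixed to the bench
- start_button (a joint): how far the green button is pushed in, m: 0 out, 0.006 fully in (5 N); springs back
- pulse_button_top (a point): centre of the top of the black pulse button, otherwise the same station as the green one; to be left alone
- pulse_button (a joint): how far the black button is pushed in, m: 0 out, 0.006 fully in
- reagent_bottle: bystander, loose: clear glass bottle with a blue cap, 70 mm across, 150 mm tall; origin at the centre of its underside
- amber_bottle: bystander, loose: amber bottle with a black cap, 60 mm across, 120 mm tall; origin at the centre of its underside
- caps_jar: bystander, loose: open clear jar full of black, red and white caps, 100 mm across, 85 mm tall; origin at the centre of its underside
- tip_box: bystander, loose: blue box with a clear lid, 120 x 80 x 70 mm; origin at the centre of its underside
- marker: bystander, loose: blue and grey marker pen lying flat, 130 x 12 x 12 mm; origin near the middle of its underside
- vial: bystander, loose: small glass vial with a white cap, 26 mm across, 50 mm tall; origin at the centre of its underside
- stopper: bystander, loose: orange-brown rubber stopper, 28 mm across, 26 mm tall; origin at the centre of its underside
Not all that is in view belongs to the job. Leave any purple or turquoise look-alike of the part that bears start_button_top alone.

How it is judged:
By the outcome, as a careful person would: the job done as asked, in the order asked, and still so for the second after the job is handed in, with the robot touching nothing.
It also fails if it takes over 58 s, if anything falls off the work surface, if the arm or the gripper's body presses on something with over 40 N, if the wrist force passes 120 N, or if a joint passes its speed limit or range.

### The arm

A 7-joint arm with a two-finger parallel gripper is mounted at the origin on the work surface. World frame = base frame: x ahead of the robot, y to its left, z up, the work surface at z = 0. Lengths are in mm, angles in rad, forces in N, time in s.
With the tool pointing down it reaches from about 350 to 900 mm from the base axis. Payload 19.9 kg.
Tool frame: the origin (TCP) lies at the very end of the fingers, on their centre line; the grasp point (between the pads) lies 19 mm behind it (ctrl.hold_point_z is the distance from the TCP to the grasp point, in mm); z points along the fingers, y is the direction in which the jaws open and shut (so a half turn about z gives the same grasp; the last joint's range is limited). The gripper opens to 85 mm and grips with 20 to 120 N. Pads are 22 mm wide; open, the fingers measure 114 mm over their backs; the gripper's body (76 mm by 85 mm) begins 54 mm behind the grasp point. The pads swing forward as they close: fully open they stand 13 mm farther back than shut.
Start: joints at [1.179, 0.417, -0.01, 1.614, 0.005, 1.111, -0.053], TCP at [214.775, -586.918, 231.26] pointing down, gripper open.
Joint ranges: [-2.81, 2.81], [-0.39, 2.02], [-1.27, 1.25], [0.06, 2.57], [-1.19, 4.33], [0.19, 2], [-2.82, 2.82]. Speed limits (rad/s): [1.89, 1.89, 2.39, 2.39, 3.01, 3.01, 3.01].

### API

Orientations are given as a unit quaternion [x, y, z, w].
In Python, from plant import sensors, vision, job, ctrl gives the robot as it stands.
- The arm moves only by the shell command python3 -m jog 'ROWS' [FORCE]. ROWS is JSON, a list of rows, each an object with "hand": the opening, from 0 (shut) to 1 (fully open); "offset": the shift along the tool's x, y, z in mm, a list of three; "yaw": the turn about the tool's z in degrees. In form: [{"hand": hand, "offset": [x, y, z], "yaw": yaw}, ...]. A call has 1 to 8 rows; each row shifts and turns the commanded pose from where the row before left it, along the tool's axes as they then stand; what a row does not reach is not made up. A row lasts 1/12 s, in which the tool goes at most 41.7 mm and 7.16 degrees, less where a joint would pass 70% of its speed; a pose out of reach is approached as far as the arm can. A call is refused whole if a number of a shift passes 41.7 or a number of a turn 7.16, either way. A call with a gripper value outside its range is refused whole. The fingers move at their own pace and stop on an object; FORCE is the grip in N (left out, the last holds). Time passes only in rows, so rows that do not move let the fingers close. It gives the time, the measured TCP pose, the force and the opening at its end, in the units of the state.
- sensors.state(): the state, without advancing time (a new reading comes with each control period).
- vision.get_image(name): name is "scene" or "top" or "wrist"; returns (picture, depth): 480x640x3 uint8, red, green, blue; 480x640 float32, mm along the optical axis (not along the pixel's ray), 0 where there is no reading.
- vision.get_calibration(name): a dict with "fovy" (degrees; the focal length in pixels is half the picture's height over the tangent of half this angle, whatever the lens; pixels are square), "cx", "cy" (the principal point, pixels), "k1" (the pictures are not rectified: a ray, as slopes to the right and down, at radius r is drawn at 1 + k1 r^2 times it, then the intrinsics apply), "pose" (4x4, takes a point from camera to world coordinates); the wrist camera has in their place "T_tool_cam" (4x4, takes a point from camera to tool coordinates, whose origin is the TCP and whose axes are the flange's). Camera axes: x right, y down, z forward; pixel columns grow to the right and rows downward; lengths in mm; the calibration is good to about 2 mm. A picture is of the moment at which its call begins: read the wrist's pose just before it. get_calibration takes no time and is no camera call.
- job.job_done(): hands the job in, once; it reports no verdict.
The state is a dict: "clock": time; "qpos": joint angles; "qd": joint speeds; "effort": joint torques, N m; "position": TCP position; "orientation": TCP orientation; "contact_force": force on the tool from outside, world axes, zero at the start; "ft_torque": the same for the moment, N m; "gripper_width": finger opening in mm.
Only numpy, scipy, OpenCV 4.12 (cv2) and the standard library are available. Lean on these libraries where they do the work, as an engineer would, in place of code of your own. Each camera call takes 0.05 s, during which the arm holds its last target.

## Working session

There is one attempt and no reset: what is moved stays moved. The work goes in short steps, Python scripts to look and compute and a shell command to move; the robot and the scene stay as the last step left them, time stands still between calls to the robot, and variables do not carry over. Pictures are saved under pics/ and viewed, and the job is handed in when it is done.

```bash
ls; mkdir -p pics; python3 - <<'E'
from plant import sensors, vision, job, ctrl
import cv2
s=sensors.state(); print(s)
for n in ("scene","top","wrist"):
    p,d=vision.get_image(n); cv2.imwrite(f"pics/{n}0.png",p[:,:,::-1]); 
    import numpy as np; np.save(f"pics/{n}0.npy",d); np.save(f"pics/{n}0_rgb.npy",p)
    print(n,vision.get_calibration(n))
E
```

```text
pics
{'clock': 0.0, 'qpos': array([ 1.17849636,  0.41800109, -0.01029879,  1.61414486,  0.0047149 ,
        1.11067823, -0.05300267]), 'qd': array([ 0.00028347, -0.00014164,  0.00116801,  0.00118453, -0.000476  ,
        0.00086945, -0.00034585]), 'effort': array([-8.68032075e-04, -8.64451647e+01,  6.78375419e-01, -4.34893692e+01,
        1.90282159e-02,  7.51130719e-03,  1.51473620e-05]), 'position': array([ 214.65259567, -586.63374855,  230.65568636]), 'orientation': array([ 9.84655923e-01,  1.74506012e-01, -1.56891111e-04, -5.83379275e-04]), 'contact_force': array([-0.3569473 ,  0.12602074,  0.40506633]), 'ft_torque': array([-0.02536211, -0.06148568,  0.03582502]), 'gripper_width': 85.41674009572505}
scene {'fovy': 51.17405872837918, 'cx': 322.67338022775067, 'cy': 241.37020703126987, 'k1': -0.06838199461372887, 'pose': array([[-5.67274240e-01,  4.29536478e-01, -7.02636713e-01,
         1.26719924e+03],
       [ 8.23292162e-01,  3.16252751e-01, -4.71353597e-01,
         4.15561592e+02],
       [ 1.97472293e-02, -8.45862052e-01, -5.33036054e-01,
         6.53084005e+02],
       [ 0
[... 304 characters left out ...]
 -2.35467693e-02, -1.99051427e-02,
        -5.43382171e+01],
       [ 2.14304063e-02, -6.64035829e-02, -9.97562681e-01,
         1.49577431e+03],
       [ 0.00000000e+00,  0.00000000e+00,  0.00000000e+00,
         1.00000000e+00]])}
wrist {'fovy': 65.44169424382328, 'cx': 314.6355788956461, 'cy': 241.1577665189107, 'k1': -0.07306684656915817, 'T_tool_cam': array([[-5.26068503e-04, -9.54729937e-01, -2.97473478e-01,
         7.56810116e+01],
       [ 9.99999860e-01, -5.17853171e-04, -1.06424626e-04,
         3.60301897e-01],
       [-5.24408076e-05, -2.97473493e-01,  9.54730076e-01,
        -1.43037453e+02],
       [ 0.00000000e+00,  0.00000000e+00,  0.00000000e+00,
         1.00000000e+00]])}
```

View pics/top0.png

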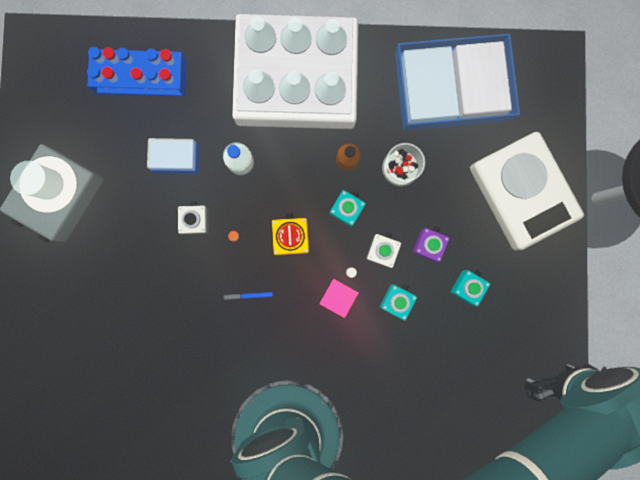

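View pics/scene0.png

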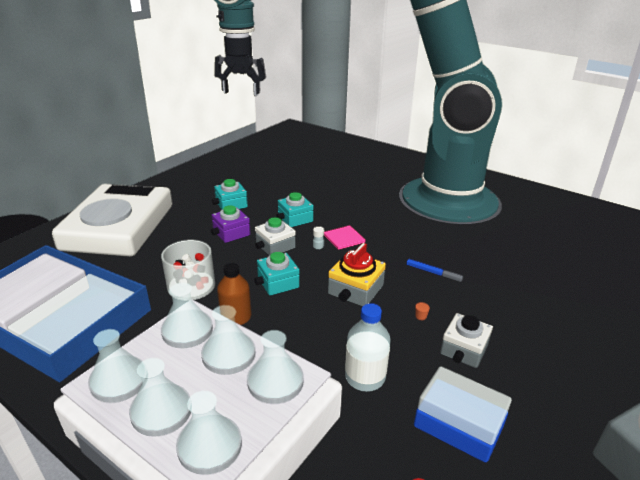

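View pics/wrist0.png

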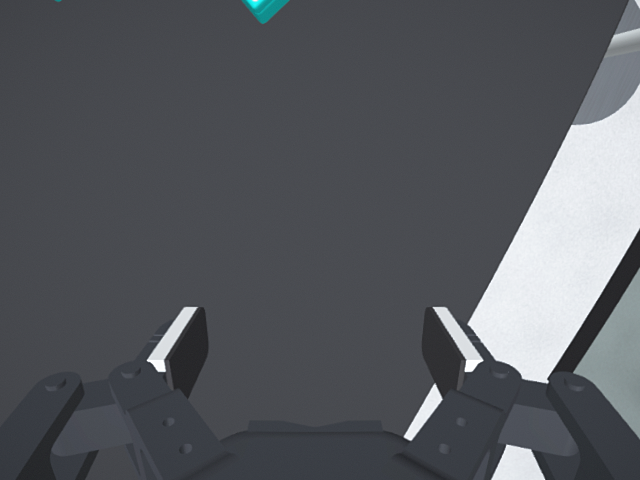

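The top view shows the red head at about (290,236), the real green start button on its white box at (384,250), look-alikes around it, and the pulse button at (191,219). Next I'll localise them.

```bash
cat > h.py <<'E'
import numpy as np, cv2
from plant import sensors, vision, ctrl
from scipy.spatial.transform import Rotation as R
def K(c):
    f=240/np.tan(np.radians(c['fovy'])/2); return np.array([[f,0,c['cx']],[0,f,c['cy']],[0,0,1]])
def campose(c,s=None):
    if 'pose' in c: return np.array(c['pose'])
    T=np.eye(4); T[:3,:3]=R.from_quat(s['orientation']).as_matrix(); T[:3,3]=s['position']
    return T@np.array(c['T_tool_cam'])
def ray_plane(c,uv,z,s=None):
    uv=np.array(uv,float).reshape(-1,1,2)
    n=cv2.undistortPoints(uv,K(c),np.array([c['k1'],0,0,0.])).reshape(-1,2)
    T=campose(c,s); d=np.c_[n,np.ones(len(n))]@T[:3,:3].T; o=T[:3,3]
    return o+d*((z-o[2])/d[:,2])[:,None]
def proj(c,p,s=None):
    T=np.linalg.inv(campose(c,s)); r,_=cv2.Rodrigues(T[:3,:3])
    return cv2.projectPoints(np.array(p,float).reshape(-1,1,3),r,T[:3,3],K(c),np.array([c['k1'],0,0,0.]))[0].reshape(-1,2)
E
python3 - <<'E'
from h import *
p=np.load('pics/top0_rgb.npy'); c=vision.get_calibration('top')
hsv=cv2.cvtColor(p,cv2.COLOR_RGB2HSV)
def blobs(m,box):
    mm=np.zeros_like(m); x0,y0,x1,y1=box; mm[y0:y1,x0:x1]=m[y0:y1,x0:x1]
    cs,_=cv2.findContours(mm,cv2.RETR_EXTERNAL,cv2.CHAIN_APPROX_NONE); return max(cs,key=cv2.contourArea)
H,S,V=cv2.split(hsv)
red=(((H<8)|(H>172))&(S>120)).astype(np.uint8)*255
g=((H>45)&(H<80)&(S>100)).astype(np.uint8)*255
y=((H>18)&(H<35)&(S>120)).astype(np.uint8)*255
e=cv2.minEnclosingCircle(blobs(red,(265,210,315,260))); print('red',e, ray_plane(c,e[0],83))
e=cv2.minEnclosingCircle(blobs(g,(365,230,403,270))); print('green',e, ray_plane(c,e[0],68))
r=cv2.minAreaRect(blobs(y,(265,210,315,260))); print('yellow',r, ray_plane(c,cv2.boxPoints(r),60),ray_plane(c,r[0],60))
for n,b in (('top',(255,200,415,285)),('scene',(210,200,400,310))):
    q=np.load(f'pics/{n}0_rgb.npy'); x0,y0,x1,y1=b
    z=cv2.resize(q[y0:y1,x0:x1],None,fx=4,fy=4,interpolation=cv2.INTER_CUBIC); cv2.imwrite(f'pics/{n}zoom.png',z[:,:,::-1])
E
```

```text
red ((289.6463317871094, 235.4268341064453), 10.952998161315918) [[522.5704865    3.95611576  83.        ]]
green ((384.72222900390625, 250.27777099609375), 5.748413562774658) [[ 490.9798834  -240.10726114   68.        ]]
yellow ((289.9661560058594, 235.89076232910156), (35.72269058227539, 35.77816390991211), 86.8201675415039) [[565.07544168  53.74871785  60.        ]
 [572.43611207 -38.19746662  60.        ]
 [480.4697142  -45.52089708  60.        ]
 [473.28876656  46.05444335  60.        ]] [[522.71860873   4.05101989  60.        ]]
```

View pics/topzoom.png

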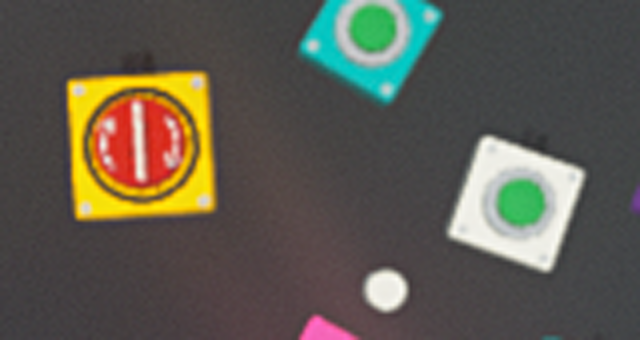

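View pics/scenezoom.png

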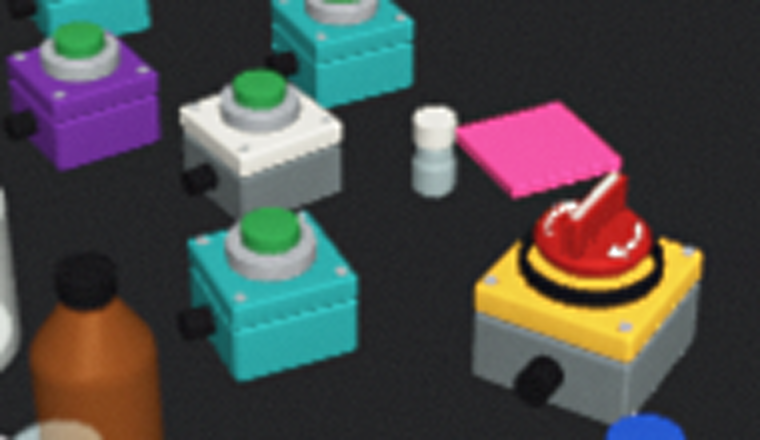

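```bash
python3 -m jog '[{"hand":0,"offset":[27,-25,0],"yaw":0},{"hand":0,"offset":[27,-25,0],"yaw":0},{"hand":0,"offset":[27,-25,0],"yaw":0},{"hand":0,"offset":[27,-25,0],"yaw":0},{"hand":0,"offset":[27,-25,0],"yaw":0},{"hand":0,"offset":[27,-25,0],"yaw":0},{"hand":0,"offset":[27,-25,0],"yaw":0},{"hand":0,"offset":[27,-25,0],"yaw":0}]' 30
python3 -m jog '[{"hand":0,"offset":[27,-25,0],"yaw":0},{"hand":0,"offset":[27,-25,0],"yaw":0},{"hand":0,"offset":[27,-25,0],"yaw":0},{"hand":0,"offset":[27,-25,0],"yaw":0},{"hand":0,"offset":[27,-25,0],"yaw":0},{"hand":0,"offset":[27,-25,0],"yaw":0},{"hand":0,"offset":[0,0,0],"yaw":0},{"hand":0,"offset":[0,0,0],"yaw":0}]'
python3 - <<'E'
from h import *
s=sensors.state(); print(s['clock'],s['position'],s['orientation'],s['qpos'],s['gripper_width'])
p,d=vision.get_image('wrist'); cv2.imwrite('pics/w1.png',p[:,:,::-1]); np.save('pics/w1.npy',p);np.save('pics/w1d.npy',d)
c=vision.get_calibration('wrist'); print(proj(c,[[522.6,4,103.5],[522.6,4,60],[491,-240,68],s['position']],s))
E
```

```text
clock: 0.82
position: [349.2, -323.1, 231.3]
orientation: [0.985, 0.174, -0.0, 0.0]
contact_force: [0.6, -0.7, 0.3]
gripper_width: -0.2
clock: 1.48
position: [450.0, -126.6, 231.2]
orientation: [0.984, 0.176, -0.0, -0.0]
contact_force: [-0.3, -0.6, -0.4]
gripper_width: 0.1
1.4833 [ 449.98887671 -126.62261197  231.15562407] [ 9.84347457e-01  1.76238527e-01 -6.64587845e-05 -2.48261337e-04] [ 0.53587277  0.14974622 -0.35691577  1.98093466  0.06066806  1.02134135
 -1.06556913] 0.12280767234339247
[[171.2003501   69.98761907]
 [191.27310209  77.55736945]
 [455.73750532 219.99345372]
 [313.86852885 310.73352032]]
```

View pics/w1.png

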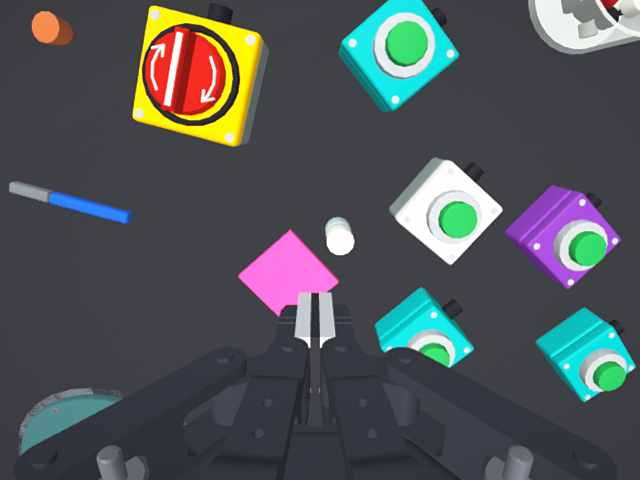

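The wrist view shows the red head at about (188,75), its white rib line from (181,30) to (172,112), and the green start button at (458,219). The shut fingertips are at about (314,310).

```bash
python3 - <<'E'
from h import *
p=np.load('pics/w1.npy'); c=vision.get_calibration('wrist')
s=dict(position=np.array([449.98887671,-126.62261197,231.15562407]),orientation=np.array([9.84347457e-01,1.76238527e-01,-6.64587845e-05,-2.48261337e-04]))
H,S,V=cv2.split(cv2.cvtColor(p,cv2.COLOR_RGB2HSV))
m=np.zeros(p.shape[:2],np.uint8); w=((S<60)&(V>200)).astype(np.uint8)*255; m[22:120,160:196]=w[22:120,160:196]
n,l,st,ce=cv2.connectedComponentsWithStats(m)
k=1+np.argmax(st[1:,4]); print(st[1:],ce[1:])
cs,_=cv2.findContours((l==k).astype(np.uint8),cv2.RETR_EXTERNAL,cv2.CHAIN_APPROX_NONE)
P=ray_plane(c,cs[0].reshape(-1,2),103.5,s)[:,:2].astype(np.float32)
print(cv2.minAreaRect(P)); print(cv2.fitLine(P,cv2.DIST_L2,0,.01,.01).ravel())
g=((H>45)&(H<75)&(S>100)).astype(np.uint8)*255; mm=np.zeros_like(g); mm[190:250,425:480]=g[190:250,425:480]
cs,_=cv2.findContours(mm,cv2.RETR_EXTERNAL,cv2.CHAIN_APPROX_NONE); q=max(cs,key=cv2.contourArea)
P=ray_plane(c,q.reshape(-1,2),68,s)[:,:2].astype(np.float32); print('green',cv2.minEnclosingCircle(P))
y=((H>18)&(H<35)&(S>120)).astype(np.uint8)*255
cs,_=cv2.findContours(y,cv2.RETR_EXTERNAL,cv2.CHAIN_APPROX_NONE); q=max(cs,key=cv2.contourArea)
P=ray_plane(c,q.reshape(-1,2),60,s)[:,:2].astype(np.float32); print('yellow',cv2.minAreaRect(P))
z=cv2.resize(p[270:350,260:380],None,fx=5,fy=5); cv2.imwrite('pics/tip.png',z[:,:,::-1])
d=np.load('pics/w1d.npy'); print(d[285:345:5,300].round(1), d[300,290:340:4].round(1))
E
```

```text
[[164  32  19  74 471]
 [160  44   5  13  50]] [[172.84288747  68.33970276]
 [161.96        49.3       ]]
((523.4666748046875, 3.2312135696411133), (48.34919357299805, 4.475826263427734), 4.79148530960083)
[9.9665439e-01 8.1731707e-02 5.2372198e+02 3.2092528e+00]
green ((492.3131103515625, -241.23382568359375), 17.153732299804688)
yellow ((523.5238037109375, 1.1958808898925781), (89.7232437133789, 91.3410873413086), 4.934311866760254)
[396.8 398.2 149.7 145.1 141.9 137.  134.  130.2 126.7 123.6 119.8 116.6] [404.2 403.1 145.4 145.6 145.  145.5 145.3 144.5 145.7 144.6 145.7 411.5
 411.6]
```

View pics/tip.png

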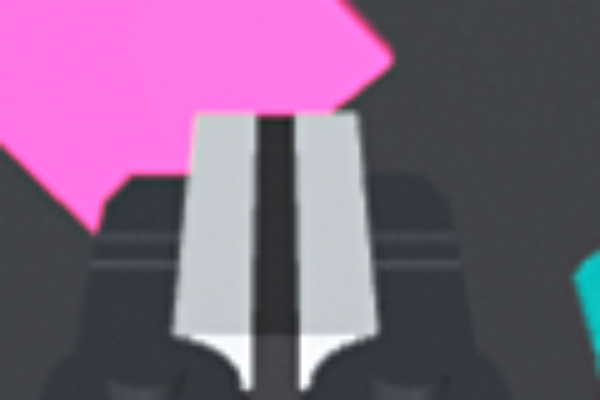

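```bash
python3 - <<'E'
from h import *
d=np.load('pics/w1d.npy'); c=vision.get_calibration('wrist'); T=np.array(c['T_tool_cam'])
for u,v in [(301,296),(312,296),(314,310),(330,296),(299,310),(299,330),(284,309),(290,309),(284,316),(284,322),(284,328),(345,309),(345,316),(345,328),(303,341),(315,345)]:
    n=cv2.undistortPoints(np.array([[[u,v]]],float),K(c),np.array([c['k1'],0,0,0.])).ravel()
    P=np.r_[n,1]*d[v,u]; print((u,v),(T@np.r_[P,1])[:3].round(1))
E
```

```text
(301, 296) [10.7 -5.1 -7.8]
(312, 296) [11.1 -0.7 -8.6]
(314, 310) [ 10.9   0.1 -20. ]
(330, 296) [10.9  6.4 -8.3]
(299, 310) [ 11.3  -5.4 -20.7]
(299, 330) [ 10.9  -4.8 -34.2]
(284, 309) [  7.4 -11.6 -12.5]
(290, 309) [  7.2  -9.3 -12.1]
(284, 316) [  6.9 -11.2 -17.2]
(284, 322) [  7.  -10.9 -21.9]
(284, 328) [  6.7 -10.6 -25.7]
(345, 309) [  6.9  12.2 -11.6]
(345, 316) [  7.6  11.7 -18.6]
(345, 328) [  6.8  11.1 -25.8]
(303, 341) [ 12.1  -3.3 -42.6]
(315, 345) [  8.3   0.4 -39. ]
```

```bash
python3 -m jog '[{"hand":0,"offset":[22.7,-19.3,0],"yaw":0},{"hand":0,"offset":[22.7,-19.3,0],"yaw":0},{"hand":0,"offset":[22.7,-19.3,0],"yaw":0},{"hand":0,"offset":[22.7,-19.3,0],"yaw":0},{"hand":0,"offset":[22.8,-19.4,0],"yaw":0},{"hand":0,"offset":[0,0,10],"yaw":-6.77},{"hand":0,"offset":[0,0,10],"yaw":-6.77},{"hand":0,"offset":[0,0,10],"yaw":-6.77}]'
python3 -m jog '[{"hand":0,"offset":[0,0,10],"yaw":-6.77},{"hand":0,"offset":[0,0,10],"yaw":-6.77},{"hand":0,"offset":[0,0,10],"yaw":-6.77},{"hand":0,"offset":[0,0,10],"yaw":-6.77},{"hand":0,"offset":[0,0,0],"yaw":-6.77},{"hand":0,"offset":[0,0,0],"yaw":-6.77},{"hand":0,"offset":[0,0,0],"yaw":-6.77},{"hand":0,"offset":[0,0,0],"yaw":-6.77}]'
python3 -m jog '[{"hand":0,"offset":[0,0,0],"yaw":0},{"hand":0,"offset":[0,0,0],"yaw":0}]'
cat > look.py <<'E'
from h import *
import sys
s=sensors.state(); t=s['clock']; x=R.from_quat(s['orientation']).as_matrix()[:,0]
print(t,s['position'].round(2),'az x',np.degrees(np.arctan2(x[1],x[0])).round(2),'tilt',R.from_quat(s['orientation']).as_matrix()[:,2].round(4),'F',s['contact_force'].round(2),'q7',s['qpos'][6].round(2))
for n in sys.argv[2:]:
    p,d=vision.get_image(n); cv2.imwrite(f'pics/{n}{sys.argv[1]}.png',p[:,:,::-1]); np.save(f'pics/{n}{sys.argv[1]}.npy',p); np.save(f'pics/{n}{sys.argv[1]}d.npy',d)
E
python3 look.py 2 wrist scene
```

```text
clock: 2.2
position: [522.9, 0.4, 200.7]
orientation: [0.938, 0.348, -0.0, 0.0]
contact_force: [-0.4, -0.3, -1.5]
gripper_width: -0.0
clock: 2.87
position: [522.7, -0.2, 161.0]
orientation: [0.677, 0.736, -0.0, -0.0]
contact_force: [-0.7, -0.5, 0.3]
gripper_width: 0.0
clock: 3.03
position: [522.8, 0.1, 161.1]
orientation: [0.68, 0.733, -0.0, -0.0]
contact_force: [0.2, -0.1, -0.2]
gripper_width: 0.1
3.0333 [5.2280e+02 1.2000e-01 1.6107e+02] az x 94.25 tilt [-5.e-04 -1.e-04 -1.e+00] F [ 0.16 -0.12 -0.16] q7 -0.24
```

View pics/wrist2.png

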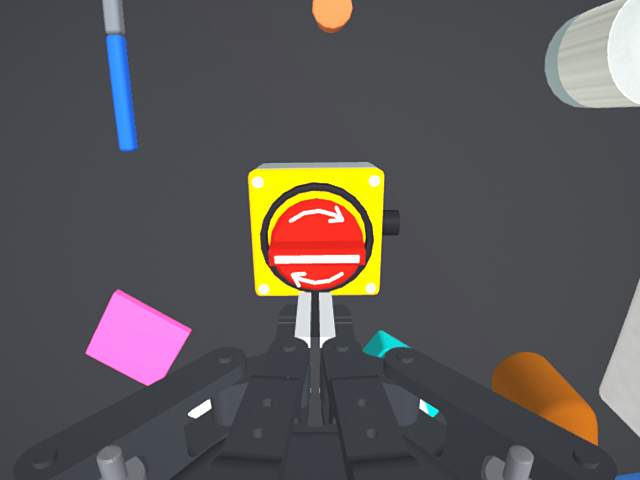

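View pics/scene2.png

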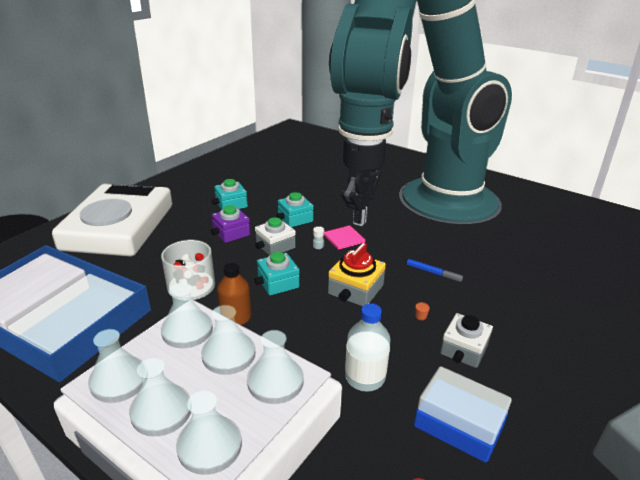

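The wrist view shows the rib's white line level at row 259, columns 275 to 359, and the fingertips at (315,293). I'll refine the rib's centre from this view.

```bash
cat > rib.py <<'E'
from h import *
def rib(n,s,z,roi,cam='wrist'):
    p=np.load(n); c=vision.get_calibration(cam); H,S,V=cv2.split(cv2.cvtColor(p,cv2.COLOR_RGB2HSV))
    x0,y0,x1,y1=roi; w=np.zeros(p.shape[:2],np.uint8); w[y0:y1,x0:x1]=((S<70)&(V>190))[y0:y1,x0:x1]*255
    cs,_=cv2.findContours(w,cv2.RETR_EXTERNAL,cv2.CHAIN_APPROX_NONE); q=max(cs,key=lambda k:cv2.minAreaRect(k)[1][0]+cv2.minAreaRect(k)[1][1])
    P=ray_plane(c,q.reshape(-1,2),z,s)[:,:2].astype(np.float32); l=cv2.fitLine(P,cv2.DIST_L2,0,.01,.01).ravel()
    return cv2.minAreaRect(P),np.degrees(np.arctan2(l[1],l[0]))
E
python3 - <<'E'
from rib import *
s=sensors.state()
print(rib('pics/wrist2.npy',s,103.5,(265,245,370,268)))
E
```

```text
(((523.5086669921875, 3.230163097381592), (48.573341369628906, 4.727932929992676), 5.126812934875488), np.float32(5.002513))
```

```bash
python3 -m jog '[{"hand":0,"offset":[3,0.9,12],"yaw":-0.75},{"hand":0,"offset":[0,0,12],"yaw":0},{"hand":0,"offset":[0,0,12],"yaw":0},{"hand":0,"offset":[0,0,10],"yaw":0},{"hand":0,"offset":[0,0,4],"yaw":0},{"hand":0,"offset":[0,0,0],"yaw":0},{"hand":0,"offset":[0,0,0],"yaw":0}]'
python3 look.py 3 wrist
```

```text
clock: 3.72
position: [523.6, 4.6, 111.1]
orientation: [0.674, 0.739, -0.0, -0.0]
contact_force: [0.1, 0.3, -0.6]
gripper_width: -0.2
3.7167 [523.58   4.65 111.1 ] az x 95.32 tilt [-5.e-04  3.e-04 -1.e+00] F [ 0.15  0.34 -0.58] q7 -0.29
```

View pics/wrist3.png

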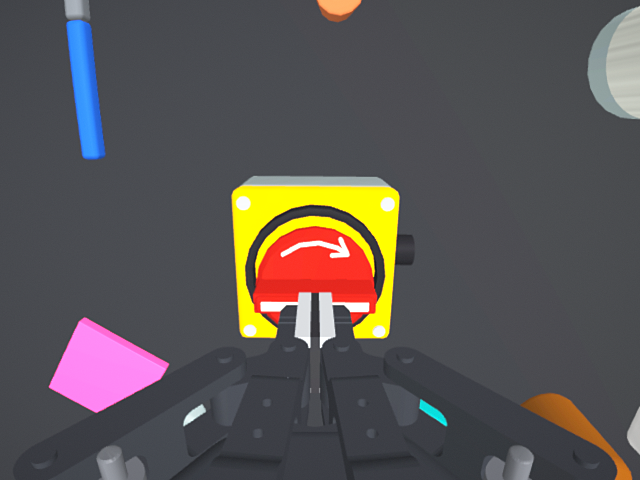

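The fingertips sit centred over the rib at (315,300). Pressing now.

```bash
python3 -m jog '[{"hand":0,"offset":[-1.2,0,3],"yaw":0},{"hand":0,"offset":[0,0,3],"yaw":0},{"hand":0,"offset":[0,0,2],"yaw":0},{"hand":0,"offset":[0,0,2],"yaw":0}]'
python3 -m jog '[{"hand":0,"offset":[0,0,2],"yaw":0},{"hand":0,"offset":[0,0,2],"yaw":0}]'
python3 -m jog '[{"hand":0,"offset":[0,0,1.5],"yaw":0},{"hand":0,"offset":[0,0,0],"yaw":0}]'
```

```text
clock: 4.1
position: [523.9, 3.1, 101.4]
orientation: [0.674, 0.739, 0.0, 0.0]
contact_force: [0.0, -0.2, 0.6]
gripper_width: 0.4
clock: 4.27
position: [523.8, 3.2, 97.2]
orientation: [0.674, 0.739, 0.0, 0.0]
contact_force: [0.3, -0.5, 0.2]
gripper_width: -0.4
clock: 4.43
position: [523.7, 3.4, 95.6]
orientation: [0.674, 0.739, -0.0, -0.0]
contact_force: [-0.7, -0.2, 0.2]
gripper_width: 0.0
```

```bash
python3 look.py 4 wrist; python3 -m jog '[{"hand":0,"offset":[0,0,1.5],"yaw":0},{"hand":0,"offset":[0,0,0],"yaw":0}]'
python3 -m jog '[{"hand":0,"offset":[0,0,1.5],"yaw":0},{"hand":0,"offset":[0,0,0],"yaw":0}]'
```

```text
4.4333 [523.71   3.35  95.63] az x 95.32 tilt [-2.e-04  1.e-04 -1.e+00] F [-0.75 -0.19  0.25] q7 -0.3
clock: 4.65
position: [524.2, 3.4, 95.2]
orientation: [0.674, 0.739, 0.0, 0.0]
contact_force: [-6.7, -1.0, 22.7]
gripper_width: -0.0
clock: 4.82
position: [524.7, 3.5, 94.7]
orientation: [0.673, 0.739, 0.0, 0.001]
contact_force: [-14.0, -1.4, 44.7]
gripper_width: -0.1
```

View pics/wrist4.png

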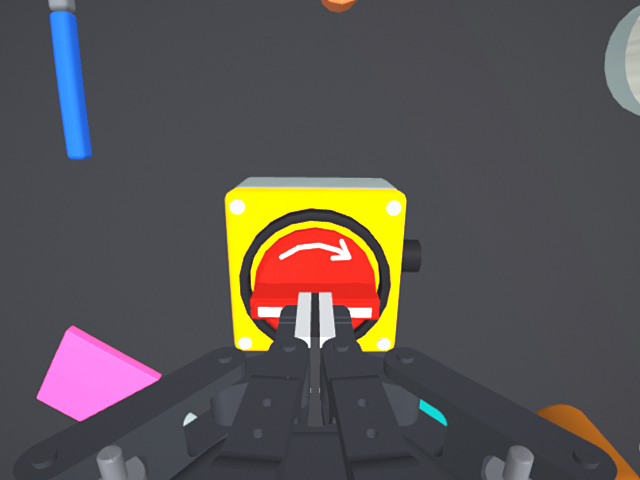

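It bottomed out at about 95.2 mm, so the button is fully in. I'll back off and check that it latched.

```bash
python3 -m jog '[{"hand":0,"offset":[0,0,-6],"yaw":0},{"hand":0,"offset":[0,0,-10],"yaw":0},{"hand":0,"offset":[0,0,-10],"yaw":0},{"hand":0,"offset":[0,0,-10],"yaw":0},{"hand":0,"offset":[0,0,-10],"yaw":0},{"hand":0,"offset":[0,0,0],"yaw":0},{"hand":0,"offset":[0,0,0],"yaw":0}]'
python3 look.py 5 wrist scene
python3 - <<'E'
from rib import *
s=sensors.state()
for z in (103.5,95.5): print(rib('pics/wrist5.npy',s,z,(255,240,375,280)))
d=np.load('pics/wrist5d.npy'); c=vision.get_calibration('wrist'); T=campose(c,s)
for u,v in [(315,235),(300,230),(330,230),(290,262),(340,262),(315,262),(258,175)]:
    n=cv2.undistortPoints(np.array([[[u,v]]],float),K(c),np.array([c['k1'],0,0,0.])).ravel(); print((u,v),(T@np.r_[np.r_[n,1]*d[v,u],1])[:3].round(1))
q=np.load('pics/scene5.npy'); cv2.imwrite('pics/s5z.png',cv2.resize(q[200:310,300:410],None,fx=5,fy=5)[:,:,::-1])
E
```

```text
clock: 5.4
position: [524.0, 3.1, 139.3]
orientation: [0.674, 0.739, 0.0, 0.0]
contact_force: [-0.2, -0.5, -1.1]
gripper_width: -0.0
5.4 [524.02   3.11 139.34] az x 95.3 tilt [ 1.1e-03 -3.0e-04 -1.0e+00] F [-0.23 -0.52 -1.07] q7 -0.26
(((522.4329833984375, 6.283813953399658), (45.813419342041016, 3.8846302032470703), 5.295051097869873), np.float32(5.227504))
(((522.70166015625, 3.0459980964660645), (47.87217330932617, 4.059197902679443), 5.2950520515441895), np.float32(5.227509))
(315, 235) [522.1  18.   75. ]
(300, 230) [513.3  20.   74.3]
(330, 230) [530.5  21.5  74. ]
(290, 262) [509.6   7.1  93.4]
(340, 262) [536.6   8.7  91.1]
(315, 262) [523.1   7.6  91.3]
(258, 175) [482.7  44.4  39. ]
```

View pics/wrist5.png

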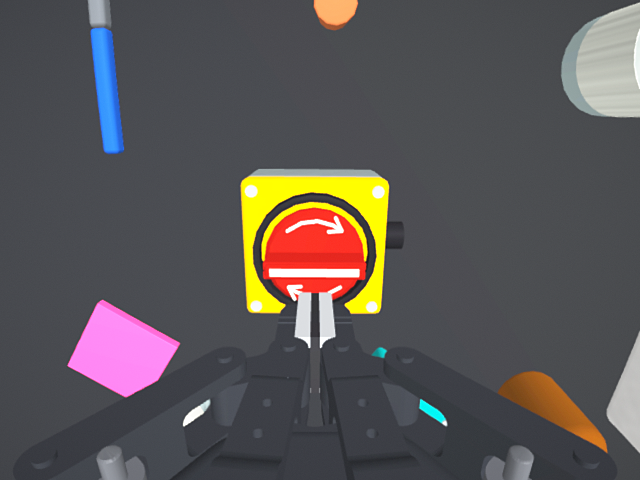

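View pics/s5z.png

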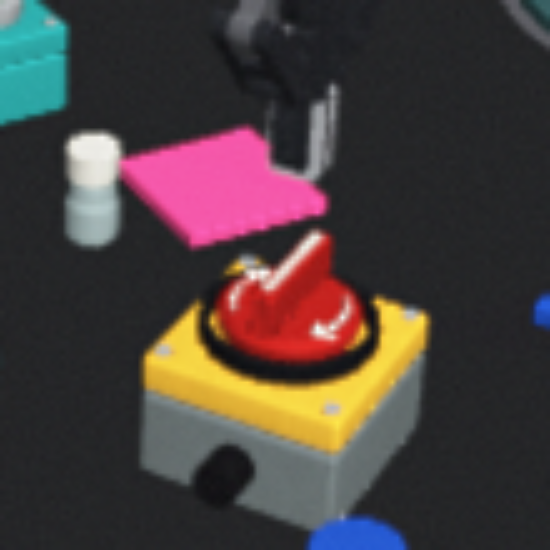

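The wrist and scene views show the head sunk into the collar, and depth puts the disc top at 75 mm, so it's latched. Next I'll go beside the +x end of the rib on its +y side.

```bash
python3 -m jog '[{"hand":0,"offset":[10,8,0],"yaw":0},{"hand":0,"offset":[9,8.2,0],"yaw":0},{"hand":0,"offset":[0,0,15],"yaw":0},{"hand":0,"offset":[0,0,15],"yaw":0},{"hand":0,"offset":[0,0,0],"yaw":0},{"hand":0,"offset":[0,0,0],"yaw":0}]'
python3 look.py 6 wrist
```

```text
clock: 6.0
position: [537.9, 24.7, 108.3]
orientation: [0.673, 0.739, -0.0, -0.001]
contact_force: [0.6, 0.4, -0.3]
gripper_width: -0.2
6.0 [537.95  24.67 108.28] az x 95.38 tilt [-1.8e-03  7.0e-04 -1.0e+00] F [ 0.63  0.38 -0.25] q7 -0.33
```

View pics/wrist6.png

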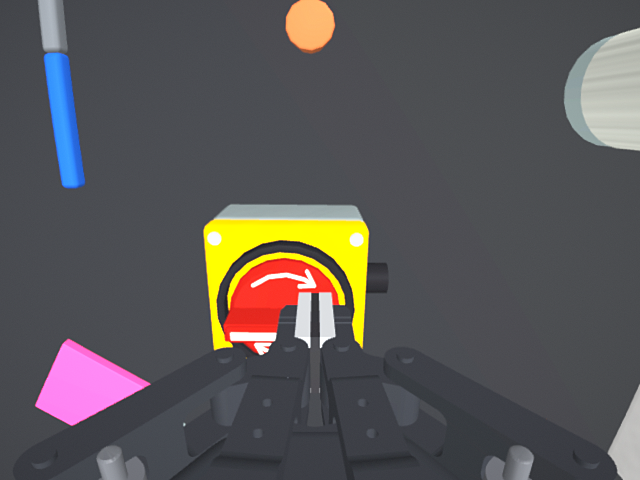

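```bash
python3 -m jog '[{"hand":0,"offset":[0,0,10],"yaw":0},{"hand":0,"offset":[0,0,8],"yaw":0},{"hand":0,"offset":[0,0,3.8],"yaw":0},{"hand":0,"offset":[0,0,0],"yaw":0},{"hand":0,"offset":[0,0,0],"yaw":0}]'
python3 -m jog '[{"hand":0,"offset":[-2,0,0],"yaw":0},{"hand":0,"offset":[-1,0,0],"yaw":0},{"hand":0,"offset":[0,0,0],"yaw":0}]'
python3 look.py 7
```

```text
clock: 6.47
position: [538.0, 23.8, 86.9]
orientation: [0.674, 0.739, -0.0, -0.0]
contact_force: [0.8, -0.4, 0.6]
gripper_width: -0.0
clock: 6.72
position: [538.6, 20.4, 87.3]
orientation: [0.674, 0.739, 0.0, 0.0]
contact_force: [0.5, 0.1, -0.2]
gripper_width: 0.1
6.7167 [538.6   20.41  87.26] az x 95.3 tilt [ 5.e-04 -0.e+00 -1.e+00] F [ 0.49  0.15 -0.22] q7 -0.35
```

```bash
python3 -m jog '[{"hand":0,"offset":[-2,1.7,0],"yaw":6.5},{"hand":0,"offset":[-2,1.7,0],"yaw":6.5},{"hand":0,"offset":[-2,1.7,0],"yaw":6.5},{"hand":0,"offset":[-2,1.7,0],"yaw":6.5},{"hand":0,"offset":[0,0,0],"yaw":0}]'
python3 look.py 8 wrist
python3 - <<'E'
from h import *
s=sensors.state(); M=R.from_quat(s['orientation']).as_matrix(); print(M.T@(s['position']-[523.2,3.1,0]))
E
```

```text
clock: 7.13
position: [544.9, 12.1, 87.3]
orientation: [0.824, 0.566, 0.0, 0.0]
contact_force: [1.7, -0.0, 0.3]
gripper_width: -0.2
7.1333 [544.91  12.06  87.34] az x 68.97 tilt [ 8.e-04 -1.e-04 -1.e+00] F [ 1.7  -0.02  0.31] q7 -0.73
[ 16.23988308  17.00430277 -87.24472649]
```

View pics/wrist8.png

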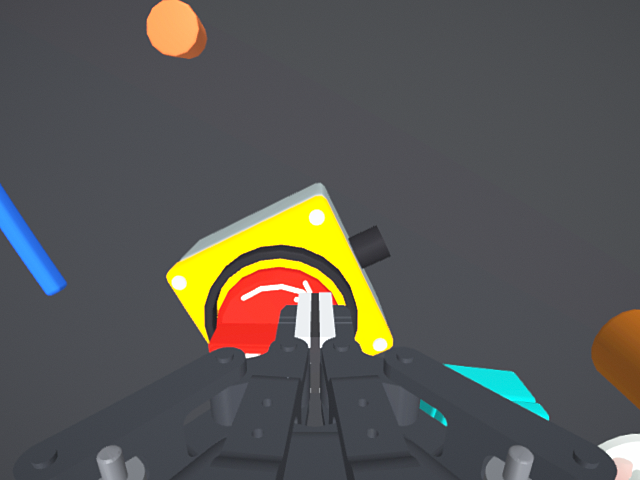

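The wrist view shows the box turned but the rib still level with the fingers, its edge at about (240,335), so the rib is turning with the tool. The geometry tracks exactly, so I'll continue.

```bash
python3 -m jog '[{"hand":0,"offset":[-2,1.7,0],"yaw":6.5},{"hand":0,"offset":[-2,1.7,0],"yaw":6.5},{"hand":0,"offset":[-2,1.7,0],"yaw":6.5},{"hand":0,"offset":[-2,1.7,0],"yaw":6.5},{"hand":0,"offset":[0,0,0],"yaw":0},{"hand":0,"offset":[0,0,0],"yaw":0}]'
python3 look.py 9 wrist scene
python3 - <<'E'
from h import *
s=sensors.state(); M=R.from_quat(s['orientation']).as_matrix(); print(M.T@(s['position']-[523.2,3.1,0]))
q=np.load('pics/scene9.npy'); cv2.imwrite('pics/s9z.png',cv2.resize(q[200:310,300:410],None,fx=5,fy=5)[:,:,::-1])
E
```

```text
clock: 7.68
position: [546.3, 2.3, 87.1]
orientation: [0.928, 0.372, 0.0, 0.0]
contact_force: [0.8, 1.8, 1.1]
gripper_width: 0.1
7.6833 [546.33   2.25  87.12] az x 43.7 tilt [ 2.e-04 -1.e-04 -1.e+00] F [0.84 1.81 1.05] q7 -1.09
[ 16.19501265  16.46908955 -87.01319853]
```

View pics/wrist9.png

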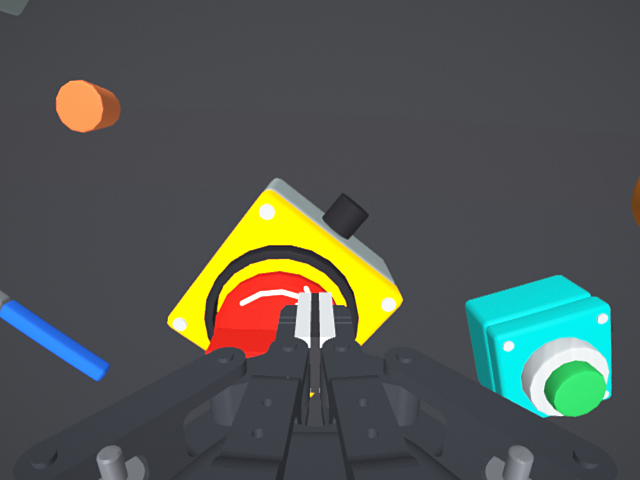

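View pics/s9z.png

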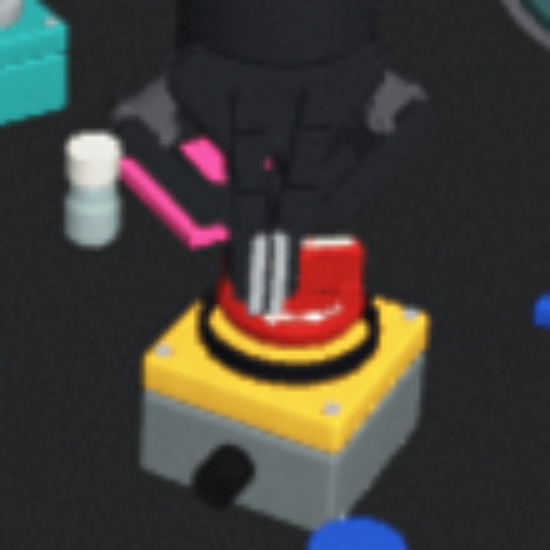

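```bash
cat > dep.py <<'E'
from h import *
def pts(n,uvs,s=None,cam='wrist'):
    d=np.load(n); c=vision.get_calibration(cam); T=campose(c,s)
    for u,v in uvs:
        q=cv2.undistortPoints(np.array([[[u,v]]],float),K(c),np.array([c['k1'],0,0,0.])).ravel(); print((u,v),(T@np.r_[np.r_[q,1]*d[v,u],1])[:3].round(1))
E
python3 -c "
from dep import *
pts('pics/wrist9d.npy',[(270,285),(250,290),(240,312),(285,285),(267,225)],sensors.state())"
```

```text
(270, 285) [540.3  22.9  82.7]
(250, 290) [533.   27.8  83.6]
(240, 312) [522.   24.1  83.8]
(285, 285) [544.7  18.2  82.4]
(267, 225) [553.   39.5  59.8]
```

Disc top is back at 83 mm, so the button is released while turned. Lifting straight off.

```bash
python3 -m jog '[{"hand":0,"offset":[0.5,0,-8],"yaw":0},{"hand":0,"offset":[0,0,-12],"yaw":0},{"hand":0,"offset":[0,0,-20],"yaw":0},{"hand":0,"offset":[0,0,-30],"yaw":0},{"hand":0,"offset":[0,0,-20],"yaw":0},{"hand":0,"offset":[-20,-20,0],"yaw":0},{"hand":0,"offset":[-20,-20,0],"yaw":0},{"hand":0,"offset":[0,0,0],"yaw":0}]'
python3 -m jog '[{"hand":0,"offset":[0,0,0],"yaw":0}]'
python3 look.py 10 wrist scene
python3 - <<'E'
from h import *
q=np.load('pics/scene10.npy'); cv2.imwrite('pics/s10z.png',cv2.resize(q[200:310,300:410],None,fx=5,fy=5)[:,:,::-1])
E
```

```text
clock: 8.45
position: [486.2, 4.1, 177.9]
orientation: [0.929, 0.37, -0.001, 0.0]
contact_force: [2.5, -0.0, 0.2]
gripper_width: 0.3
clock: 8.53
position: [489.4, 3.8, 178.3]
orientation: [0.929, 0.37, 0.0, 0.001]
contact_force: [-0.2, -0.8, 0.2]
gripper_width: -0.2
8.5333 [489.41   3.81 178.28] az x 43.4 tilt [ 9.e-04 -1.e-03 -1.e+00] F [-0.2  -0.8   0.23] q7 -1.02
```

View pics/wrist10.png

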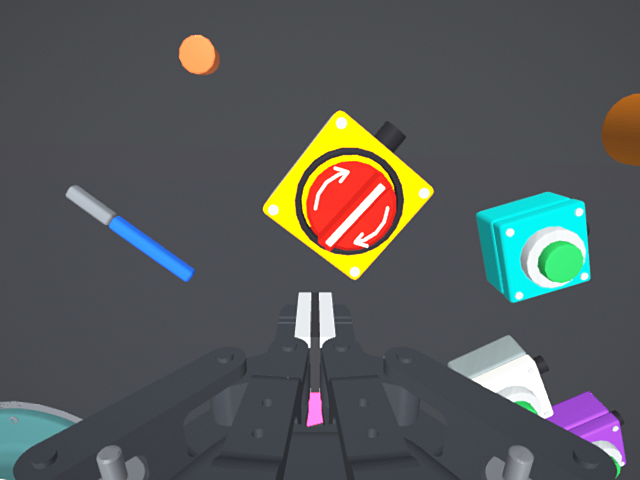

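View pics/s10z.png

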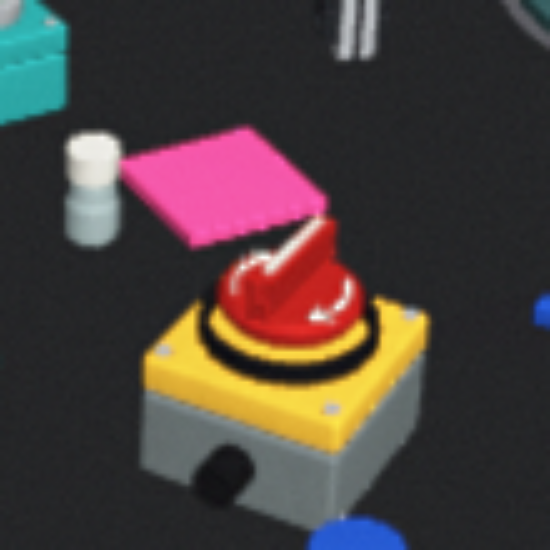

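The head is out and its rib is back parallel to the box edges. Next is the green button at about (492,-241).

```bash
python3 -c "
from dep import *; from rib import *
s=sensors.state(); pts('pics/wrist10d.npy',[(325,190),(375,222),(355,160)],s)
print(rib('pics/wrist10.npy',s,103.5,(322,178,388,250)))"
python3 -m jog '[{"hand":0,"offset":[-23.7,25.6,0],"yaw":0},{"hand":0,"offset":[-23.7,25.6,0],"yaw":0},{"hand":0,"offset":[-23.7,25.6,0],"yaw":0},{"hand":0,"offset":[-23.7,25.6,0],"yaw":0},{"hand":0,"offset":[-23.7,25.6,0],"yaw":0},{"hand":0,"offset":[-23.7,25.6,0],"yaw":0},{"hand":0,"offset":[-24,25.8,0],"yaw":0},{"hand":0,"offset":[0,0,0],"yaw":0}]'
python3 -m jog '[{"hand":0,"offset":[0,0,0],"yaw":0},{"hand":0,"offset":[0,0,0],"yaw":0}]'
python3 look.py 11 wrist
python3 - <<'E'
from h import *
s=sensors.state();c=vision.get_calibration('wrist');p=np.load('pics/wrist11.npy')
H,S,V=cv2.split(cv2.cvtColor(p,cv2.COLOR_RGB2HSV)); g=((H>45)&(H<75)&(S>100)).astype(np.uint8)*255
cs,_=cv2.findContours(g,cv2.RETR_EXTERNAL,cv2.CHAIN_APPROX_NONE)
for q in cs:
    if cv2.contourArea(q)>300: print(q.reshape(-1,2).mean(0),cv2.minEnclosingCircle(ray_plane(c,q.reshape(-1,2),68,s)[:,:2].astype(np.float32)))
E
```

```text
(325, 190) [521.4  23.4  82.3]
(375, 222) [528.7 -15.3  82.3]
(355, 160) [548.3  20.   61.6]
(((524.5010375976562, 2.961207628250122), (48.33465576171875, 4.640253067016602), 1.8627443313598633), np.float32(1.8874522))
clock: 9.3
position: [491.6, -247.9, 176.8]
orientation: [0.931, 0.366, -0.001, 0.001]
contact_force: [0.2, -1.1, 0.5]
gripper_width: -0.1
clock: 9.47
position: [492.7, -240.2, 176.8]
orientation: [0.929, 0.369, 0.0, -0.0]
contact_force: [-0.0, -0.7, -1.0]
gripper_width: -0.3
9.4667 [ 492.68 -240.18  176.83] az x 43.35 tilt [-2.e-04  7.e-04 -1.e+00] F [-0.03 -0.7  -0.98] q7 -0.53
[449.3539823  328.67256637] ((510.06695556640625, -366.3102111816406), 18.277896881103516)
[315.30081301 238.69918699] ((492.4999694824219, -241.23776245117188), 16.406503677368164)
[323.36879433  14.19858156] ((601.4689331054688, -144.338623046875), 15.81700325012207)
```

View pics/wrist11.png

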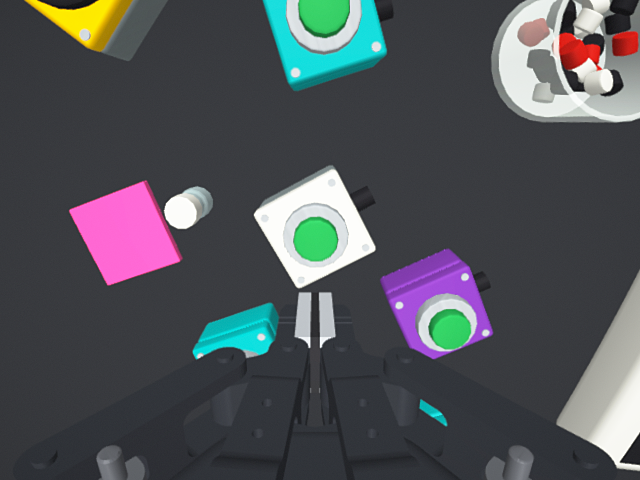

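The white box's green button is at (315,239), measured at (492.5,-241.2). The TCP is over it, so I'll descend.

```bash
python3 -m jog '[{"hand":0,"offset":[-0.8,0.6,25],"yaw":0},{"hand":0,"offset":[0,0,25],"yaw":0},{"hand":0,"offset":[0,0,25],"yaw":0},{"hand":0,"offset":[0,0,15],"yaw":0},{"hand":0,"offset":[0,0,10],"yaw":0},{"hand":0,"offset":[0,0,0],"yaw":0},{"hand":0,"offset":[0,0,0],"yaw":0}]'
python3 look.py 12 wrist
```

```text
clock: 10.1
position: [492.6, -240.9, 77.4]
orientation: [0.929, 0.37, 0.0, -0.0]
contact_force: [0.9, -0.5, 1.2]
gripper_width: -0.0
10.1 [ 492.55 -240.88   77.37] az x 43.38 tilt [ 1.e-04  3.e-04 -1.e+00] F [ 0.95 -0.48  1.24] q7 -0.58
```

View pics/wrist12.png

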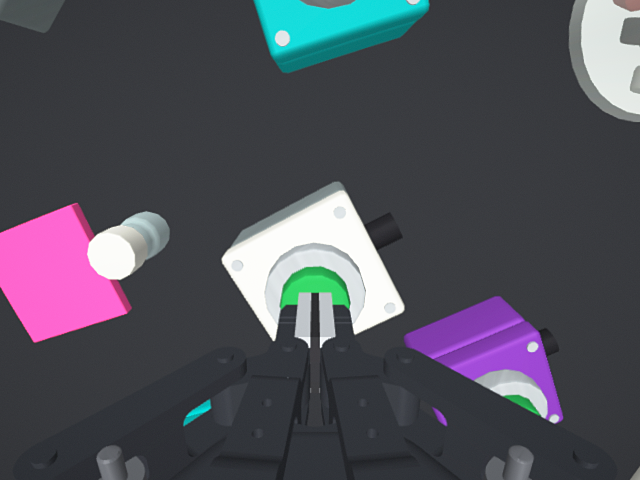

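The fingertips are centred on the green cap at (315,295). Pressing.

```bash
python3 -m jog '[{"hand":0,"offset":[0,0,5],"yaw":0},{"hand":0,"offset":[0,0,4],"yaw":0},{"hand":0,"offset":[0,0,3],"yaw":0},{"hand":0,"offset":[0,0,2],"yaw":0},{"hand":0,"offset":[0,0,0],"yaw":0}]'
python3 -m jog '[{"hand":0,"offset":[0,0,1.5],"yaw":0},{"hand":0,"offset":[0,0,0],"yaw":0}]'
python3 -m jog '[{"hand":0,"offset":[0,0,1],"yaw":0},{"hand":0,"offset":[0,0,0],"yaw":0}]'
```

```text
clock: 10.57
position: [493.2, -241.9, 65.3]
orientation: [0.929, 0.369, 0.001, 0.001]
contact_force: [-12.3, 5.3, 45.6]
gripper_width: 0.2
clock: 10.73
position: [493.4, -242.0, 64.9]
orientation: [0.929, 0.369, 0.001, 0.001]
contact_force: [-19.7, 8.7, 68.5]
gripper_width: 0.1
clock: 10.9
position: [493.5, -242.0, 64.7]
orientation: [0.929, 0.369, 0.001, 0.002]
contact_force: [-24.1, 11.4, 83.1]
gripper_width: -0.0
```

That's a hard stop at 65, too early for a full press (62 expected). I'll back off and see what it's hitting.

```bash
python3 -m jog '[{"hand":0,"offset":[0,0,-6],"yaw":0},{"hand":0,"offset":[0,0,-8],"yaw":0},{"hand":0,"offset":[0,0,-12],"yaw":0},{"hand":0,"offset":[0,0,-12],"yaw":0},{"hand":0,"offset":[0,0,0],"yaw":0},{"hand":0,"offset":[0,0,0],"yaw":0}]'
python3 look.py 13 wrist top scene
python3 - <<'E'
from dep import *
s=sensors.state();c=vision.get_calibration('wrist');p=np.load('pics/wrist13.npy')
H,S,V=cv2.split(cv2.cvtColor(p,cv2.COLOR_RGB2HSV)); g=((H>45)&(H<75)&(S>100)).astype(np.uint8)*255
cs,_=cv2.findContours(g,cv2.RETR_EXTERNAL,cv2.CHAIN_APPROX_NONE)
for q in cs:
    if cv2.contourArea(q)>300: print(q.reshape(-1,2).mean(0),cv2.boundingRect(q),cv2.minEnclosingCircle(ray_plane(c,q.reshape(-1,2),68,s)[:,:2].astype(np.float32)))
pts('pics/wrist13d.npy',[(315,y) for y in range(200,295,6)],s)
cv2.imwrite('pics/s13z.png',cv2.resize(np.load('pics/scene13.npy')[190:300,220:330],None,fx=5,fy=5)[:,:,::-1])
E
```

```text
clock: 11.4
position: [492.4, -241.7, 99.2]
orientation: [0.929, 0.369, 0.0, 0.0]
contact_force: [-0.8, 0.3, -0.3]
gripper_width: -0.3
11.4 [ 492.37 -241.74   99.19] az x 43.31 tilt [ 1.e-03 -6.e-04 -1.e+00] F [-0.82  0.32 -0.27] q7 -0.57
[498.67241379 384.20689655] (471, 369, 50, 36) ((512.944091796875, -364.1561279296875), 18.520763397216797)
[313.64795918 279.01530612] (283, 250, 62, 55) ((492.0716247558594, -240.5384063720703), 16.69680404663086)
(315, 200) [ 519.8 -215.5   48.9]
(315, 206) [ 517.7 -217.5   50.2]
(315, 212) [ 515.2 -219.8   49.3]
(315, 218) [ 512.9 -222.    49.8]
(315, 224) [ 510.4 -224.3   49.1]
(315, 230) [ 508.8 -225.8   53. ]
(315, 236) [ 508.  -226.6   60.3]
(315, 242) [ 506.1 -228.4   62.2]
(315, 248) [ 503.4 -231.    60.3]
(315, 254) [ 503.2 -231.1   68.8]
(315, 260) [ 501.5 -232.7   71.1]
(315, 266) [ 499.2 -234.9   70.9]
(315, 272) [ 496.5 -237.4   69.6]
(315, 278) [ 494.6 -239.2   70.9]
(315, 284) [ 492.3 -241.4   71.2]
(315, 290) [ 489.9 -243.7   70.9]
```

View pics/wrist13.png

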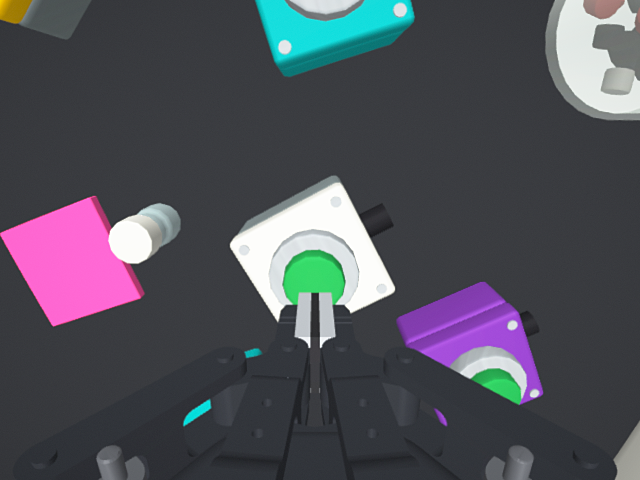

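View pics/s13z.png

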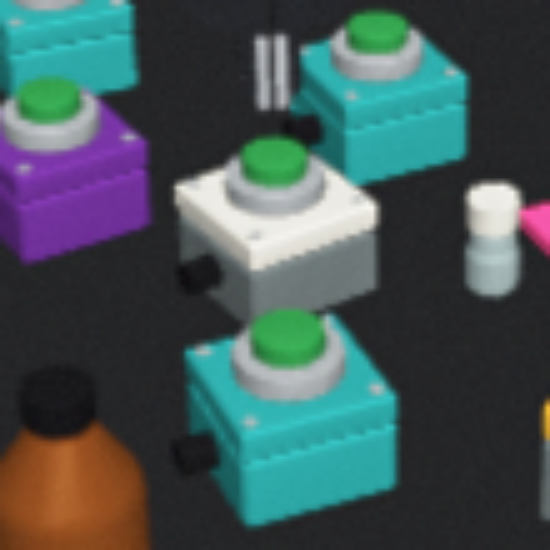

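```bash
python3 - <<'E'
from dep import *
c=vision.get_calibration('wrist')
S11=dict(position=np.array([492.68,-240.18,176.83]),orientation=np.r_[R.from_matrix(np.c_[[np.cos(np.radians(43.35)),np.sin(np.radians(43.35)),0],[np.sin(np.radians(43.35)),-np.cos(np.radians(43.35)),0],[0,0,-1]]).as_quat()])
def med(name,cam,s,fil):
    d=np.load(f'pics/{name}d.npy'); p=np.load(f'pics/{name}.npy'); c=vision.get_calibration(cam)
    H,S,V=cv2.split(cv2.cvtColor(p,cv2.COLOR_RGB2HSV)); g=((H>45)&(H<75)&(S>100)).astype(np.uint8)*255; g=cv2.erode(g,np.ones((3,3)))
    T=campose(c,s); n,l,st,ce=cv2.connectedComponentsWithStats(g)
    for k in range(1,n):
        if st[k,4]<fil: continue
        vv,uu=np.where(l==k); q=cv2.undistortPoints(np.c_[uu,vv].astype(float).reshape(-1,1,2),K(c),np.array([c['k1'],0,0,0.])).reshape(-1,2)
        P=(np.c_[q,np.ones(len(q))]*d[vv,uu][:,None])@T[:3,:3].T+T[:3,3]; print(name,ce[k].round(),np.median(P,0).round(1))
med('wrist11','wrist',S11,300)
med('wrist13','wrist',sensors.state(),300)
med('top13','top',None,10)
med('scene13','scene',None,10)
E
```

```text
wrist11 [323.  15.] [ 597.7 -148.7   72.3]
wrist11 [315. 239.] [ 493.3 -240.4   72.4]
wrist11 [449. 329.] [ 511.3 -363.5   72.3]
wrist13 [313. 275.] [ 496.  -236.8   71.1]
wrist13 [499. 383.] [ 518.3 -358.9   70.5]
top13 [348. 207.] [ 601.  -143.2   72.2]
top13 [474. 288.] [ 399.7 -469.1   72.2]
scene13 [229. 182.] [ 405.8 -466.5   72.7]
scene13 [295. 196.] [ 364.2 -277.6   72.4]
scene13 [229. 210.] [ 515.9 -359.9   72.3]
scene13 [274. 221.] [ 497.4 -236.6   72.5]
scene13 [277. 257.] [ 607.4 -139.7   72.5]
```

All three cameras put every button top, look-alikes included, at about 72 mm rather than 68. So 6 mm of travel ends at about 66, which matches the hard stop at about 65 mm under 45 N and more. It was a full press, and the button has sprung back. Retreating clear, then a final check.

```bash
python3 -m jog '[{"hand":0,"offset":[0,0,-30],"yaw":0},{"hand":0,"offset":[0,0,-35],"yaw":0},{"hand":0,"offset":[0,0,-35],"yaw":0},{"hand":0,"offset":[-15,15,-20],"yaw":0},{"hand":0,"offset":[-20,20,0],"yaw":0},{"hand":0,"offset":[-20,20,0],"yaw":0},{"hand":0,"offset":[-20,20,0],"yaw":0},{"hand":0,"offset":[-20,20,0],"yaw":0}]'
python3 -m jog '[{"hand":0,"offset":[-20,20,0],"yaw":0},{"hand":0,"offset":[-20,20,0],"yaw":0},{"hand":0,"offset":[-20,20,0],"yaw":0},{"hand":0,"offset":[0,0,0],"yaw":0},{"hand":0,"offset":[0,0,0],"yaw":0},{"hand":0,"offset":[0,0,0],"yaw":0},{"hand":0,"offset":[0,0,0],"yaw":0}]'
python3 look.py 14 wrist top scene
python3 - <<'E'
from rib import *
print(rib('pics/top14.npy',None,103.5,(282,222,298,250),'top'), rib('pics/top0_rgb.npy',None,103.5,(282,222,298,250),'top'))
from dep import pts
pts('pics/top14d.npy',[(283,236),(297,236),(384,250),(385,249)],None,'top')
a=np.load('pics/scene0_rgb.npy');b=np.load('pics/scene14.npy')
d=cv2.absdiff(a,b).max(2); d=((d>60)*255).astype(np.uint8); n,l,st,ce=cv2.connectedComponentsWithStats(cv2.dilate(d,np.ones((3,3)))); print('scene diff',[x.tolist() for x in st[1:] if x[4]>20])
a=np.load('pics/top0_rgb.npy');b=np.load('pics/top14.npy')
d=cv2.absdiff(a,b).max(2); d=((d>60)*255).astype(np.uint8); n,l,st,ce=cv2.connectedComponentsWithStats(cv2.dilate(d,np.ones((3,3)))); print('top diff',[x.tolist() for x in st[1:] if x[4]>20])
cv2.imwrite('pics/s14z.png',cv2.resize(np.load('pics/scene14.npy')[200:310,300:410],None,fx=5,fy=5)[:,:,::-1])
E
```

```text
clock: 12.22
position: [487.7, -377.1, 218.0]
orientation: [0.929, 0.369, -0.0, -0.0]
contact_force: [0.7, -0.8, -0.5]
gripper_width: -0.1
clock: 12.8
position: [486.1, -459.4, 218.2]
orientation: [0.929, 0.37, 0.0, -0.0]
contact_force: [-0.9, -0.2, 0.3]
gripper_width: -0.1
12.8 [ 486.06 -459.45  218.22] az x 43.39 tilt [-2.e-04  8.e-04 -1.e+00] F [-0.86 -0.2   0.29] q7 -0.2
(((522.520263671875, 3.9556217193603516), (45.29841232299805, 4.801422595977783), 5.585693359375), np.float32(4.7472005)) (((522.520263671875, 3.9556217193603516), (45.29841232299805, 4.801422595977783), 5.585693359375), np.float32(4.7472005))
(283, 236) [520.4  20.5  88. ]
(297, 236) [521.4 -14.8  85.8]
(384, 250) [ 491.5 -237.6   72.9]
(385, 249) [ 494.  -239.7   75.9]
scene diff [[160, 0, 107, 141, 8841], [394, 0, 116, 156, 5524]]
top diff [[494, 204, 72, 52, 1500], [484, 247, 7, 6, 25], [586, 247, 6, 12, 62], [451, 341, 73, 49, 919], [562, 363, 78, 117, 5742], [527, 378, 6, 5, 26], [410, 417, 70, 49, 732], [380, 424, 30, 56, 563], [232, 426, 66, 48, 717], [251, 432, 5, 8, 33], [266, 445, 69, 35, 728], [337, 447, 5, 8, 29], [495, 450, 55, 30, 553], [312, 472, 36, 8, 164], [352, 472, 5, 8, 31]]
```

View pics/scene14.png

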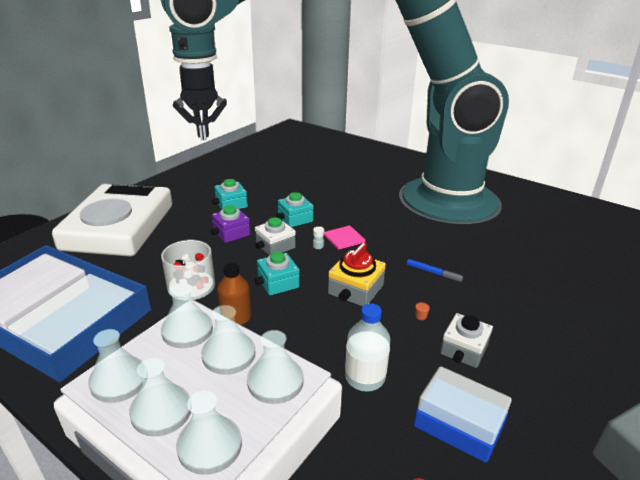

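View pics/top14.png

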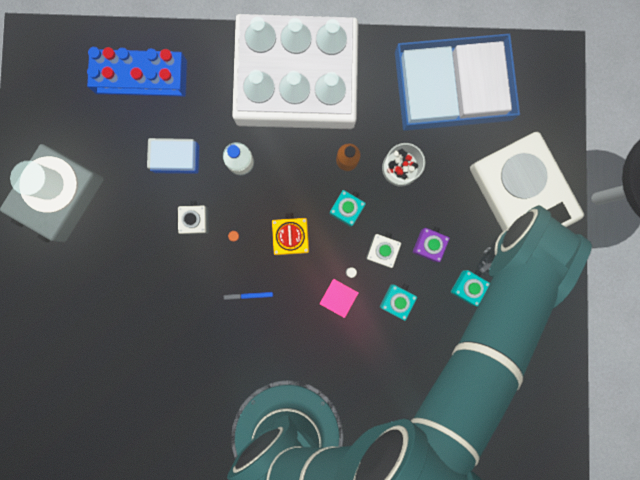

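View pics/s14z.png

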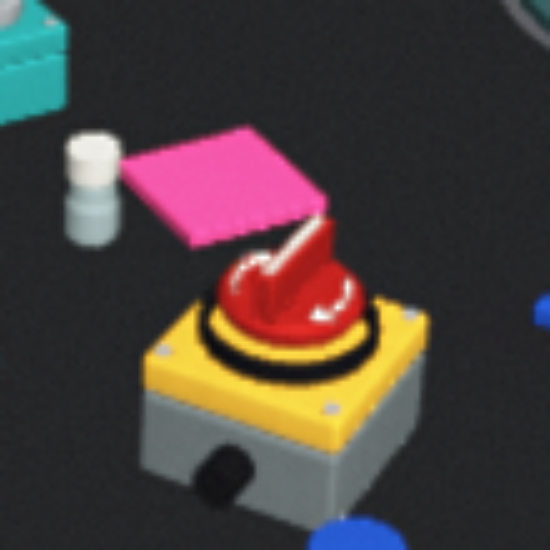

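Only the arm differs between the before and after pictures. Before handing in, I'll check that the 72 mm reading isn't a camera bias.

```bash
python3 - <<'E'
from h import *
def m(name,cam,s,pix,lab):
    d=np.load(name); c=vision.get_calibration(cam); T=campose(c,s); u,v=pix
    uu,vv=[a.ravel() for a in np.meshgrid(range(u-2,u+3),range(v-2,v+3))]
    q=cv2.undistortPoints(np.c_[uu,vv].astype(float).reshape(-1,1,2),K(c),np.array([c['k1'],0,0,0.])).reshape(-1,2)
    P=(np.c_[q,np.ones(len(q))]*d[vv,uu][:,None])@T[:3,:3].T+T[:3,3]; print(lab,np.median(P,0).round(1))
S11=dict(position=np.array([492.68,-240.18,176.83]),orientation=R.from_matrix(np.c_[[np.cos(np.radians(43.35)),np.sin(np.radians(43.35)),0],[np.sin(np.radians(43.35)),-np.cos(np.radians(43.35)),0],[0,0,-1]]).as_quat())
w='pics/wrist11d.npy'
m(w,'wrist',S11,(315,238),'green top'); m(w,'wrist',S11,(290,236),'bezel'); m(w,'wrist',S11,(342,236),'bezel'); m(w,'wrist',S11,(330,192),'white box'); m(w,'wrist',S11,(183,211),'vial 50'); m(w,'wrist',S11,(230,120),'bench'); m(w,'wrist',S11,(110,10),'yellow 60')
t='pics/scene14d.npy'
m(t,'scene',None,(275,223),'scene green'); m(t,'scene',None,(470,323),'scene pulse'); m(t,'scene',None,(231,182),'scene fake'); m(t,'scene',None,(277,240),'scene box')
m(t,'scene',None,(360,288),'yellow?');m(t,'scene',None,(422,305),'stopper 26'); m(t,'scene',None,(319,230),'vial 50'); m(t,'scene',None,(343,238),'pink'); m(t,'scene',None,(430,300),'bench'); m(t,'scene',None,(470,392),'tipbox 70')
m('pics/scene0.npy','scene',None,(275,223),'scene green at start')
E
```

```text
green top [ 493.5 -240.    72.3]
bezel [ 480.2 -227.9   62.6]
bezel [ 505.7 -255.1   62.6]
white box [ 521.6 -228.5   50.6]
vial 50 [ 436.6 -158.7   50.3]
bench [ 5.035e+02 -1.344e+02  3.000e-01]
yellow 60 [511.6 -41.7  59. ]
scene green [ 500.3 -232.3   72.4]
scene pulse [570.4 262.9  73.1]
scene fake [ 401.4 -464.1   72.3]
scene box [ 517.3 -214.2   40.9]
yellow? [565.6  36.5  45.4]
stopper 26 [518.4 152.6  26.2]
vial 50 [ 437.  -152.7   50.7]
pink [ 374.5 -123.5    8.7]
bench [4.631e+02 1.479e+02 4.000e-01]
tipbox 70 [716.9 319.1  70. ]
scene green at start [ 500.  -233.2   71.4]
```

The cameras read the vial, boxes and bench correctly, and they put the green top at 72 and its bezel at 62. So the stop at about 66 mm was the end of the button's 6 mm travel, not the bezel. Handing in.

```bash
python3 -c "
from plant import job,sensors
print(job.job_done()); print(sensors.state()['clock'])"
```

```text
the job is handed in; nothing more can be done
None
the job is handed in; nothing more can be done
```

The emergency-stop test is done and handed in after about 13 s of the 58 s allowed; no verdict was given.

**What I did:** With the fingers shut, I did the three steps in order:
1. **Red press:** I pressed the red head in until it latched. The disc top then read 75 mm.
2. **Twist:** I pushed one side of the rib only, about 51° (0.9 rad) clockwise, until the head rose to 83 mm. I then lifted off and it sprang back out.
3. **Green press:** I pressed the green button to its stop and let it go.

**Last checks:**
- **Red head:** it is out, and in the top view the rib stands at the same angle as at the start.
- **Green button:** it is back up at about 72 mm.
- **Surroundings:** comparing the pictures from the start and end, only the arm has moved. The tool is clear of everything at 218 mm, with about zero force on it.

**What disagreed:**
- **Green button height:** every camera put its top at about 72 mm out, not the stated 68. It stopped hard at about 65 mm, 3 mm short of what I expected. With a 72 mm top that is its full 6 mm travel, since the bezel is lower at about 62 mm.
- **Force:** that green press reached about 83 N upward at the fingertips (about 87 N in all), more than needed but under the 120 N wrist limit. The red press reached about 45 N.
- **Rib angle:** one wrist reading taken just after release was about 3° off, while the arm was still settling. The final top view did not show it.

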